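Seat a painting in its panel holder and set the clamp nut a quarter turn off tight

ROBOT

A 6-joint arm with a two-finger parallel gripper is mounted at the origin on the work surface. World frame = base frame: x ahead of the robot, y to its left, z up, the work surface at z = 0. Lengths are in m, angles in rad, forces in N, time in s.
With the tool pointing down it reaches from about 0.325 to 0.775 m from the base axis. Payload 5.5 kg.
Tool frame: the origin (TCP) lies between the finger pads, 19 mm behind the fingertips; this is the grasp point; z points along the fingers, y is the direction in which the jaws open and shut (so a half turn about z gives the same grasp; the last joint's range is limited). The gripper opens to 88 mm and grips with 3 to 60 N. Pads are 20 mm wide; open, the fingers measure 115 mm over their backs; the gripper's body (75 mm by 178 mm) begins 61 mm behind the grasp point.
Start: joints at [1.176, 0.091, 1.231, -0, 1.82, -0.057], TCP at [0.199, 0.566, 0.241] pointing down, gripper open.
Joint ranges: [-2.87, 2.87], [-0.86, 2.18], [0.17, 2.46], [-1.51, 4.65], [0.06, 2.69], [-2.65, 2.65]. Speed limits (rad/s): [2.57, 2.57, 3.01, 3.14, 3.14, 3.14].

INTERFACE

Orientations are given as [roll, pitch, yaw] about the fixed x, y, z axes, in that order (R = Rz(yaw) Ry(pitch) Rx(roll)).
In Python, from workcell import * gives the robot as it stands. The module is installed in compiled form; this text tells all that it offers.
- The arm moves only by the tool servo_tool, never from a script. Its argument "steps" is text: rows parted by semicolons, each of 5 numbers parted by spaces: the shift along the world's x, y, z in m, then the turn about the world's z in rad, then the closure in counts, from 0 (fully open) to 255 (shut). In form: x y z twist claw; .... A call has 1 to 8 rows; each row is the pose to reach, as a shift and turn from the pose commanded when the call began; what a row does not reach only later rows make up. A row lasts 1/8 s, in which the tool goes at most 62.5 mm and 10.7 degrees, less where a joint would pass 70% of its speed; a pose out of reach is approached as far as the arm can. A call with a gripper value outside its range is refused whole. The fingers move at their own pace and stop on an object; "force" is the grip in N (left out, the last holds). Time passes only in rows, so rows that repeat a pose let the fingers close. It gives the time, the measured TCP pose, the force and the opening at its end, in the units of the state.
- get_obs(): the state, without advancing time (a new reading comes with each control period).
- capture(name): name is "scene" or "top" or "wrist"; returns a dict with "pixels" (480x640x3 uint8, red, green, blue), "range_z" (480x640 float32, m along the optical axis (not along the pixel's ray), 0 where there is no reading), "K" (3x3 intrinsics, pixels), "pose" (4x4, takes a point from camera to world coordinates); the wrist camera has in their place "hand_eye" (4x4, takes a point from camera to tool coordinates, whose origin is the TCP and whose axes are the flange's). Camera axes: x right, y down, z forward; pixel columns grow to the right and rows downward; lengths in m; the calibration is good to about 2 mm. A picture is of the moment at which its call begins: read the wrist's pose just before it.
- close_job(): hands the job in, once; it reports no verdict.
The state is a dict: "time_s": time; "qpos": joint angles; "qvel": joint speeds; "effort": joint torques, N m; "eef_pos": TCP position; "tool_rot": TCP orientation; "contact_force": force on the tool from outside, world axes, zero at the start; "torque": the same for the moment, N m; "grip_width": finger opening in m.
Only numpy, scipy, OpenCV 4.12 (cv2) and the standard library are available. Lean on these libraries where they do the work, as an engineer would, in place of code of your own. Each camera call takes 0.05 s, during which the arm holds its last target. There are 200 camera calls.

TASK

Slide the small painting along its wooden holder, flat on the bed, until its leading edge is home against the metal stop under the clamp toe. Then screw the knurled brass nut down (clockwise from above) until it bottoms out, back it off a quarter turn so that the cork no longer pinches the paint, and finish there still gripping the nut, without letting go. Leave the jar, brush, palette knife and paint tubes where they are.

Things in the scene. Friction and masses are not known exactly. Their poses are not given: they have to be found in the camera images.
- holder: Fixed wooden holder. Origin on the table under the bed; x = direction in which the painting slides home, z up. Bed 280 x 140 mm (x -150 to +130), top at z 12 mm. Guide rails 12 mm wide, 12 mm high above the bed, at y = +-60, x -150 to +50 (108 mm between). Aluminium stop block 50 x 70 mm: stop face at x 60, top at z 33. 10 mm steel stud at x 85, y 0, top at z 99 mm.
- toe: Steel clamp toe, 74 x 32 x 12 mm, with a cork pad under its end, lying on the stop block under the nut and reaching 28 mm over the painting's place. Origin at the centre of the stud, on its underside (z 33 mm when the nut is bottomed); it rises and sinks with the nut, and the painting always passes freely under it.
- stop_face (a point): Middle of the stop face on the holder (holder x 60, y 0, z 21 mm). The painting is home when its leading edge is against this face; stop pushing when the force rises to some 7 N.
- panel: Loose painting (green leaf on red-brown) on a wooden panel, 140 mm along its x, 100 along y, 18 thick, 0.15 to 0.3 kg. Origin at the centre of its underside, x along the holder's x. It lies on the bed between the rails (4 mm play a side), 20 to 50 mm short of the stop; push its trailing edge (own x -70 mm) with closed fingertips. Sliding takes 1 to 3 N.
- panel_edge (a point): Middle of the painting's leading edge face (panel x +70, y 0, z 9 mm).
- knurled_nut: Round knurled brass nut on the stud, 39 mm diameter, 30 mm high, origin at the centre of its underside (z 45 mm when bottomed), z up; its x turns with it, shown by a red mark on top. Grip it across its diameter from above at any yaw, fingertips just above the toe; nothing within 60 mm of its axis stands higher than the toe, except the stud.
- nut_grip (a point): Point on the nut's axis 20 mm above its underside: the height for the TCP when gripping the nut. A grip of 40 to 50 N turns it without slipping.
- nut (a joint): Turn of the nut in rad: 0 when bottomed out (a hard stop), growing as it is unscrewed, counter-clockwise from above; it starts 2.0 to 4.0 rad up. It rises 4 mm a turn, stays where it is left and takes about 0.06 N m to turn; at the hard stop it goes no farther and gripping fingers slip.
- medium_jar: Bystander: amber glass jar with black lid, 52 mm diameter, 65 mm high, origin under its centre; beside the holder.
- brush: Bystander: slim paint brush, 200 mm long, 11 mm thick, lying beside the holder; its length is along its x.
- palette_knife: Bystander: palette knife, 213 mm long, lying along its x, dark wooden handle to -x.
- tube_green: Bystander: white paint tube with a green band, 90 mm long, lying.
- tube_ochre: Bystander: white paint tube with an ochre band, 90 mm long, lying.
There are look-alikes about, which are no part of the job. What is shaped like the panel but purple or turquoise is not meant.

How it is judged:
By the outcome, as a careful person would: the job done as asked, in the order asked, and still so for the second after the job is handed in, while the arm keeps its last pose, push and grip.
It also fails if it takes over 67 s, if anything falls off the work surface, if the arm or the gripper's body presses on something with over 40 N, if the wrist force passes 120 N, or if a joint passes its speed limit or range.

## Working session

There is one attempt and no reset: what is moved stays moved. The work goes in short steps, Python scripts to look and compute and a tool call to move; the robot and the scene stay as the last step left them, time stands still between calls to the robot, and variables do not carry over. Pictures are saved under pics/ and viewed, about 8 in all and at most 12, crops included, and the job is handed in when it is done.

Besides the shell and the picture viewer there is one more tool, called by a JSON object that holds its "api" and its "payload". servo_tool: Moves the arm, as the interface text tells. Its arguments: {"type":"object","properties":{"steps":{"type":"string"},"force":{"type":"number"}},"required":["steps"]}

```bash
mkdir -p pics
cat > h.py <<'E'
from workcell import *
import numpy as np, cv2
def snap(cam,fn=None):
    o=get_obs(); c=capture(cam); np.savez('pics/'+(fn or cam)+'.npz',o=np.array([o],dtype=object),**c)
    cv2.imwrite('pics/'+(fn or cam)+'.png',c['pixels'][:,:,::-1]); return o,c
def world(c,u,v,T=None):
    T=c['pose'] if T is None else T
    z=c['range_z']; r=2; p=z[int(v)-r:int(v)+r+1,int(u)-r:int(u)+r+1]; d=np.median(p[p>0])
    return (T@np.r_[np.linalg.inv(c['K'])@[u*d,v*d,d],1])[:3]
def cloud(c,T=None):
    T=c['pose'] if T is None else T
    v,u=np.mgrid[:480,:640]; d=c['range_z']; K=c['K']
    P=np.stack([(u-K[0,2])/K[0,0]*d,(v-K[1,2])/K[1,1]*d,d],-1)
    return P@T[:3,:3].T+T[:3,3]
E
python3 - <<'E'
from h import *
o,c=snap('top'); print(o); print(c['K'],c['pose']); o,c=snap('scene')
E
```

```text
{'time_s': 0.0, 'qpos': array([ 1.17632137e+00,  9.18779530e-02,  1.23191811e+00,  1.16750695e-05,
        1.81981320e+00, -5.67275753e-02]), 'qvel': array([-0.00029336,  0.00148393, -0.00022649, -0.00063445,  0.00101745,
       -0.00097944]), 'effort': array([-1.91274681e-03, -4.46458018e+01, -4.06440961e+01,  6.95117656e-02,
        2.95419339e-02, -1.20527743e-04]), 'eef_pos': array([0.1987254 , 0.56584289, 0.24017723]), 'tool_rot': array([-3.13957993e+00, -1.25638659e-04,  2.80384801e+00]), 'contact_force': array([ 0.03890468,  0.45927118, -0.05024335]), 'torque': array([-0.02193824, -0.02289423, -0.0057806 ]), 'grip_width': 0.08792690191638325}
[[547.84622304   0.         322.32542334]
 [  0.         547.84622304 247.27822769]
 [  0.           0.           1.        ]] [[ 1.42518683e-02 -9.91111230e-01  1.32270228e-01  4.61148412e-01]
 [-9.99898436e-01 -1.41211978e-02  1.92592972e-03 -6.89209931e-02]
 [-4.09965204e-05 -1.32284243e-01 -9.91211823e-01  1.23851805e+00]
 [ 0.00000000e+00  0.00000000e+00  0.00000000e+00  1.00000000e+00]]
```

View pics/top.png

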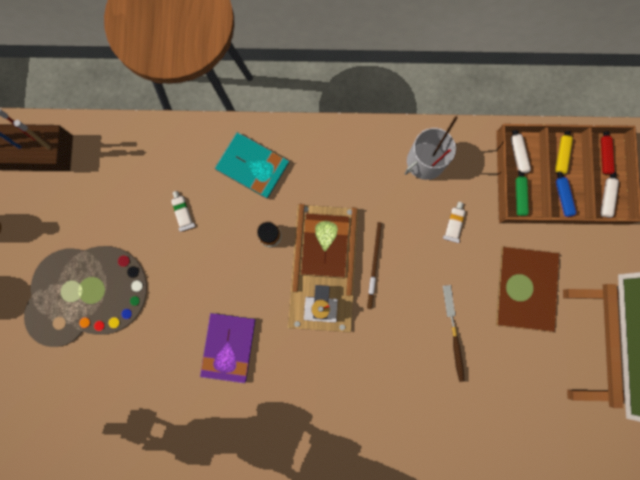

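The candidates are the red-brown leaf panel in the holder (326,245), the turquoise one (253,165), the purple one (229,347) and the red-brown board with a green disc (528,288). Only the one at (326,245) lies between the rails, with the stop and nut at (321,305). I'll confirm this in a crop and measure it.

Run:
```python
from h import *
c=dict(np.load('pics/top.npz',allow_pickle=True)); P=cloud(c)
im=cv2.imread('pics/top.png')[195:345,250:400]; cv2.imwrite('pics/crop.png',cv2.resize(im,(600,600),interpolation=cv2.INTER_CUBIC))
W=P[195:345,250:400]; W=W.reshape(-1,3)
def rect(m,n):
    A=(W[m][:,:2]*1000).astype(np.float32); print(n,m.sum(),W[m].mean(0).round(4),cv2.minAreaRect(A))
z=W[:,2]
near=(abs(W[:,1]+.075)<.1)
print(np.histogram(z,bins=np.arange(-.01,.11,.004)))
for v in range(200,335,5): print(v,P[v,326].round(3),P[v,305].round(3))
for u in range(285,365,4): print(u,P[240,u].round(3),P[322,u].round(3))
for (u,v) in [(321,305),(320,309),(314,309),(327,309)]: print(u,v,world(c,u,v))
```

```text
(array([  68, 2327, 7975, 3230,  797, 2011,  779,  281,  690, 1386, 1588,
        333,   41,  115,  130,   19,    8,   31,  181,  138,   44,  165,
         53,    2,    1,    3,    5,   11,    1]), array([-0.01 , -0.006, -0.002,  0.002,  0.006,  0.01 ,  0.014,  0.018,
        0.022,  0.026,  0.03 ,  0.034,  0.038,  0.042,  0.046,  0.05 ,
        0.054,  0.058,  0.062,  0.066,  0.07 ,  0.074,  0.078,  0.082,
        0.086,  0.09 ,  0.094,  0.098,  0.102,  0.106]))
200 [ 0.737 -0.073  0.   ] [ 0.736 -0.025  0.001]
205 [ 0.725 -0.074 -0.002] [ 0.722 -0.026  0.009]
210 [ 0.711 -0.074  0.011] [ 0.71  -0.026  0.013]
215 [ 0.695 -0.074  0.032] [ 0.695 -0.027  0.03 ]
220 [ 0.685 -0.074  0.026] [ 0.684 -0.027  0.028]
225 [ 0.672 -0.074  0.032] [ 0.672 -0.027  0.032]
230 [ 0.661 -0.074  0.03 ] [ 0.661 -0.027  0.032]
235 [ 0.651 -0.074  0.027] [ 0.649 -0.028  0.03 ]
240 [ 0.639 -0.075  0.029] [ 0.638 -0.028  0.032]
245 [ 0.628 -0.075  0.03 ] [ 0.627 -0.028  0.027]
250 [ 0.617 -0.075  0.028] [ 0.616 -0.028  0.031]
255 [ 0.605 -0.075  0.029] [ 0.604 -0.028  0.032]
260 [ 0.594 -0.075  0.032] [ 0.5
[... 1189 characters left out ...]
8 -0.066  0.013]
325 [ 0.639 -0.072  0.027] [ 0.458 -0.075  0.012]
329 [ 0.638 -0.081  0.034] [ 0.458 -0.084  0.012]
333 [ 0.639 -0.09   0.033] [ 0.458 -0.093  0.012]
337 [ 0.639 -0.099  0.03 ] [ 0.458 -0.101  0.014]
341 [ 0.64  -0.108  0.025] [ 0.458 -0.11   0.01 ]
345 [ 0.639 -0.117  0.03 ] [ 0.458 -0.119  0.014]
349 [ 0.643 -0.127  0.009] [ 0.458 -0.128  0.015]
353 [ 0.64  -0.135  0.027] [ 0.459 -0.138  0.   ]
357 [ 0.644 -0.145  0.002] [ 0.459 -0.146  0.004]
361 [ 0.645 -0.155 -0.   ] [ 0.459 -0.155  0.004]
321 305 [ 0.49327488 -0.06562044  0.07739802]
320 309 [ 0.48444865 -0.06372858  0.09767313]
314 309 [ 0.48470201 -0.0509835   0.07644086]
327 309 [ 0.48509057 -0.07838756  0.07653988]
```

View pics/crop.png

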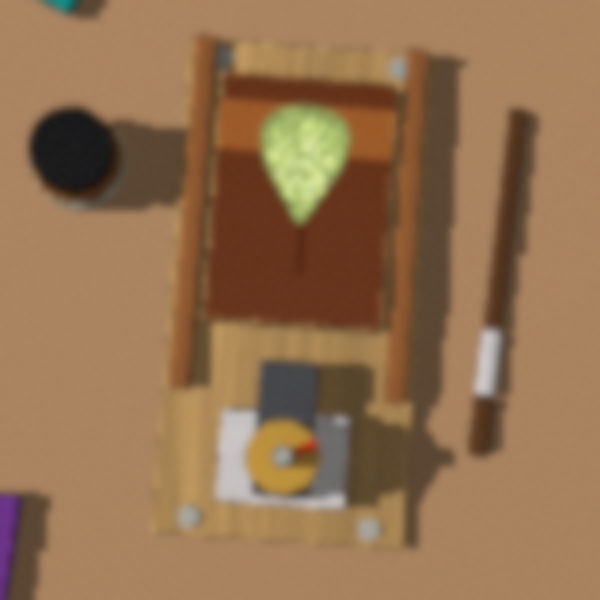

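View pics/scene.png

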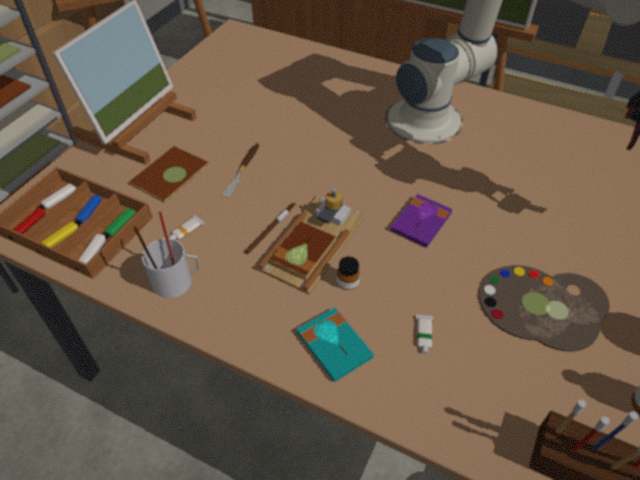

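The crop confirms it: leaf panel between the rails, toe and brass nut with the red mark at crop (305,448), and the holder's x axis pointing toward the robot. Next I'll project the features onto their known heights.

```bash
cat >> h.py <<'E'
def onplane(c,u,v,z,T=None):
    T=c['pose'] if T is None else T
    d=T[:3,:3]@np.linalg.inv(c['K'])@[u,v,1]; t=T[:3,3]; return (t+d*(z-t[2])/d[2])[:2]
E
python3 - <<'E'
from h import *
c=dict(np.load('pics/top.npz',allow_pickle=True))
f=lambda x,y,z: onplane(c,250+x/4-.4,195+y/4-.4,z)
L=dict(railL0=(205,38,.024),railL1=(180,387,.024),railR0=(418,50,.024),railR1=(398,402,.024),
 bedBL=(152,532,.012),bedBR=(410,547,.012),stud=(284,455,.099),pTL=(226,76,.03),pTR=(398,89,.03),pLL=(208,318,.03),pLR=(388,328,.03),stL=(216,502,.033),stR=(345,508,.033))
W={k:f(*v) for k,v in L.items()}
for k,v in W.items(): print(k,v.round(4))
for a,b in [('railL0','railL1'),('railR0','railR1'),('bedBR','bedBL'),('stR','stL'),('pTL','pLL'),('pTR','pLR')]:
    d=W[b]-W[a]; print(a,b,np.hypot(*d).round(4),np.arctan2(d[1],d[0]))
# least squares holder pose: Kabsch from known points (holder y to robot-right side: left in image = world +y = holder -y)
H=dict(railL0=(-.15,-.06),railL1=(.05,-.06),railR0=(-.15,.06),railR1=(.05,.06),bedBL=(.13,-.07),bedBR=(.13,.07),stud=(.085,0),stL=(.11,-.035),stR=(.11,.035))
A=np.array([H[k] for k in H]);B=np.array([W[k] for k in H])
a=A-A.mean(0);b=B-B.mean(0);th=np.arctan2((a[:,0]*b[:,1]-a[:,1]*b[:,0]).sum(),(a*b).sum())
R=np.array([[np.cos(th),-np.sin(th)],[np.sin(th),np.cos(th)]]);t=B.mean(0)-R@A.mean(0)
print('holder',t,th,'res mm',((A@R.T+t-B)*1e3).round(1).tolist())
for k in W: print(k,((W[k]-t)@R*1e3).round(1))
print('nut',R@[.085,0]+t)
E
```

```text
railL0 [ 0.721  -0.0166]
railL1 [ 0.524  -0.0066]
railR0 [ 0.7158 -0.137 ]
railR1 [ 0.5174 -0.1273]
bedBL [0.4442 0.0078]
bedBR [ 0.438  -0.1351]
stud [ 0.4858 -0.065 ]
pTL [ 0.6981 -0.0291]
pTR [ 0.6921 -0.1256]
pLL [ 0.5619 -0.0216]
pLR [ 0.5578 -0.1211]
stL [ 0.4612 -0.028 ]
stR [ 0.459  -0.0984]
railL0 railL1 0.1973 3.0908651083371694
railR0 railR1 0.1986 3.0924900311458208
bedBR bedBL 0.1431 1.5276109901291852
stR stL 0.0704 1.5389848383346578
pTL pLL 0.1364 3.0867512318314354
pTR pLR 0.1343 3.10825012142688
holder [ 0.57010099 -0.06933194] 3.0927900226304 res mm [[1.9, -0.1], [-0.9, -0.3], [1.2, 0.4], [-0.2, 0.4], [-0.6, -0.9], [-1.2, 2.2], [-0.6, -0.2], [0.7, -1.0], [-0.4, -0.5]]
railL0 [-148.1  -60. ]
railL1 [ 49.1 -60.4]
railR0 [-148.8   60.5]
railR1 [49.8 60.4]
bedBL [129.5 -70.9]
bedBR [128.7  72.1]
stud [84.4 -0.3]
pTL [-125.9  -46.4]
pTR [-124.6   50.3]
pLL [ 10.5 -47.3]
pLR [ 9.7 52.3]
stL [110.8 -35.9]
stR [109.6  34.5]
nut [ 0.48520219 -0.06518536]
```

{"api": "servo_tool", "payload": {"steps": "0.04 -0.048 0 0.05 255; 0.079 -0.096 0 0.1 255; 0.118 -0.144 0 0.15 255; 0.157 -0.192 0 0.2 255; 0.196 -0.24 0 0.25 255; 0.235 -0.288 0 0.289 255; 0.274 -0.336 0 0.289 255; 0.313 -0.384 0 0.289 255", "force": 20}}

```text
time_s: 1.1
eef_pos: [0.5127, 0.1803, 0.241]
tool_rot: [3.142, -0.0, 3.093]
contact_force: [0.3, 0.4, 0.3]
grip_width: 0.0111
```

{"api": "servo_tool", "payload": {"steps": "0.037 -0.045 -0.01 0 255; 0.074 -0.09 -0.02 0 255; 0.111 -0.135 -0.03 0 255; 0.148 -0.18 -0.05 0 255; 0.185 -0.225 -0.07 0 255; 0.213 -0.259 -0.09 0 255; 0.213 -0.259 -0.09 0 255; 0.213 -0.259 -0.09 0 255"}}

```text
time_s: 2.1
eef_pos: [0.7246, -0.0765, 0.1509]
tool_rot: [3.141, -0.001, 3.093]
contact_force: [0.2, -0.4, 0.4]
grip_width: 0.0003
```

{"api": "servo_tool", "payload": {"steps": "0.003 0 -0.04 0 255; 0.003 0 -0.08 0 255; 0.003 0 -0.1 0 255; 0.003 0 -0.115 0 255; 0.003 0 -0.115 0 255"}}

```text
time_s: 2.72
eef_pos: [0.7277, -0.0765, 0.0364]
tool_rot: [3.142, -0.0, 3.093]
contact_force: [-0.2, 0.4, 0.4]
grip_width: 0.0003
```

Run:
```python
from h import *
o,c=snap('wrist'); print(o['eef_pos'],o['contact_force'],c['hand_eye'].round(3))
```

```text
[ 0.72765096 -0.07646693  0.03636231] [-0.21520143  0.40555136  0.44391096] [[ 0.001 -0.969 -0.248  0.068]
 [ 1.     0.001  0.002  0.   ]
 [-0.001 -0.248  0.969 -0.144]
 [ 0.     0.     0.     1.   ]]
```

View pics/wrist.png

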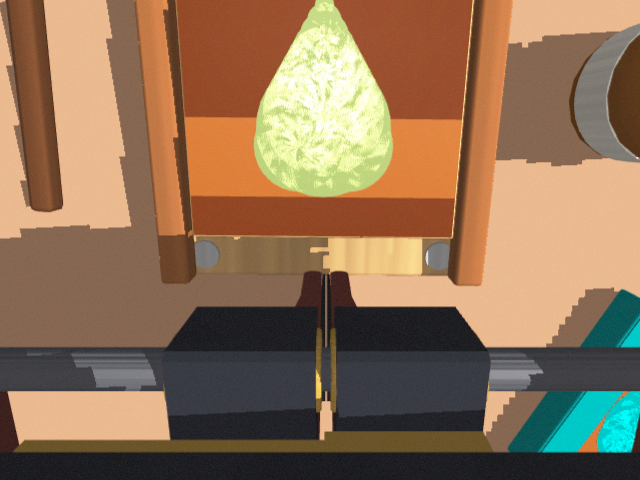

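The fingers (column 325) are centred on the painting's trailing edge (columns 192–453, row 237), lying behind it with clear bed between. I'll push along the holder's x axis.

{"api": "servo_tool", "payload": {"steps": "-0.008 0.0004 0 0 255; -0.016 0.0008 0 0 255; -0.020 0.001 0 0 255; -0.024 0.0012 0 0 255; -0.028 0.0014 0 0 255; -0.032 0.0016 0 0 255; -0.036 0.0018 0 0 255; -0.040 0.002 0 0 255"}}

```text
time_s: 3.78
eef_pos: [0.6876, -0.0749, 0.0363]
tool_rot: [-3.142, 0.0, 3.093]
contact_force: [2.7, 0.1, 2.7]
grip_width: 0.0002
```

{"api": "servo_tool", "payload": {"steps": "-0.004 0.0002 0 0 255; -0.008 0.0004 0 0 255; -0.011 0.0005 0 0 255; -0.014 0.0007 0 0 255; -0.016 0.0008 0 0 255"}}

```text
time_s: 4.4
eef_pos: [0.6716, -0.0741, 0.0363]
tool_rot: [-3.142, -0.0, 3.093]
contact_force: [2.3, 0.7, 0.9]
grip_width: 0.0004
```

Sliding at about 2.5 N, 56 mm in. Now smaller steps.

{"api": "servo_tool", "payload": {"steps": "-0.0015 0.0001 0 0 255; -0.003 0.0001 0 0 255; -0.0045 0.0002 0 0 255; -0.006 0.0003 0 0 255"}}

```text
time_s: 4.9
eef_pos: [0.6658, -0.0738, 0.0363]
tool_rot: [3.142, -0.0, 3.093]
contact_force: [2.4, 0.3, 1.4]
grip_width: 0.0003
```

{"api": "servo_tool", "payload": {"steps": "-0.001 0 0 0 255; -0.002 0.0001 0 0 255; -0.003 0.0001 0 0 255"}}

```text
time_s: 5.28
eef_pos: [0.6628, -0.0737, 0.0363]
tool_rot: [3.142, -0.0, 3.093]
contact_force: [2.2, 0.2, 1.4]
grip_width: 0.0002
```

{"api": "servo_tool", "payload": {"steps": "-0.001 0 0 0 255; -0.002 0.0001 0 0 255"}}

```text
time_s: 5.52
eef_pos: [0.6622, -0.0741, 0.0367]
tool_rot: [-3.141, 0.004, 3.093]
contact_force: [10.0, -2.3, -1.7]
grip_width: 0.0002
```

The force jumped to 10 N with holder x about −0.092, so it's home as expected. I'll retreat, lift, and move the camera toward the nut.

{"api": "servo_tool", "payload": {"steps": "0.006 0 0 0 255; 0.015 -0.001 0 0 255; 0.025 -0.001 0 0 255; 0.025 -0.001 0.04 0 255; 0.025 -0.001 0.09 0 255; 0.0 0.001 0.13 0 128; -0.03 0.003 0.16 0 0; -0.03 0.003 0.16 0 0"}}

```text
time_s: 6.52
eef_pos: [0.6315, -0.0706, 0.2007]
tool_rot: [-3.141, 0.006, 3.093]
contact_force: [0.1, -0.3, 0.2]
grip_width: 0.0268
```

Run:
```python
from h import *
from scipy.spatial.transform import Rotation as Ro
o,c=snap('wrist','w2'); print(o['eef_pos'],o['tool_rot'],o['contact_force'],o['torque'],o['qpos'],o['grip_width'])
```

```text
[ 0.63151443 -0.07064586  0.20072683] [-3.14083325  0.00648469  3.09285538] [ 0.14422044 -0.30278155  0.15612605] [-0.01270476 -0.01465048  0.0157214 ] [-1.64933549e-01  1.76952550e-01  1.20903005e+00 -2.52875634e-06
  1.74908106e+00 -1.68699060e+00] 0.026769386795258004
```

View pics/w2.png

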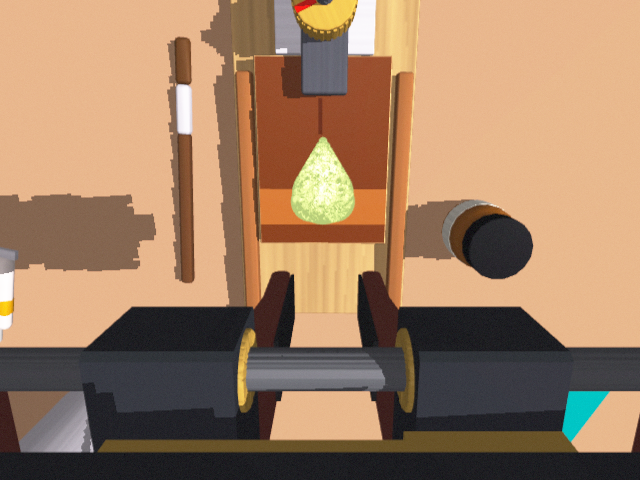

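The painting's leading edge (row 56–57) lies along the stop face and the edges are parallel to the rails, so it's home. The brush and jar are undisturbed. Next, to above the nut.

{"api": "servo_tool", "payload": {"steps": "-0.04 0.001 0 0.15 0; -0.09 0.003 0 0.3 0; -0.13 0.005 0 0.45 0; -0.1463 0.0055 -0.02 0.6 0; -0.1463 0.0055 -0.04 0.6 0; -0.1463 0.0055 -0.04 0.6 0; -0.1463 0.0055 -0.04 0.6 0", "force": 45}}

```text
time_s: 7.45
eef_pos: [0.4852, -0.0651, 0.1559]
tool_rot: [3.141, -0.001, -2.592]
contact_force: [-0.4, 0.6, 0.1]
grip_width: 0.0876
```

Run:
```python
from h import *
from scipy.spatial.transform import Rotation as Ro
o,c=snap('wrist','w3'); print(o['eef_pos'],o['tool_rot'],o['contact_force'],o['torque'],o['qpos'],o['grip_width'])
T=np.eye(4);T[:3,:3]=Ro.from_euler('xyz',o['tool_rot']).as_matrix();T[:3,3]=o['eef_pos'];T=T@c['hand_eye']
P=cloud(c,T);z=P[...,2];d=np.hypot(P[...,0]-.485,P[...,1]+.065)
m=(d<.03)&(z>.071)&(z<.083)&(c['range_z']>0); print(m.sum(),np.median(z[m]))
A=(P[m][:,:2]*1000).astype(np.float32); print(cv2.minEnclosingCircle(A), A.mean(0))
m=(d<.02)&(z>.092)&(z<.105)&(c['range_z']>0); print(m.sum(),P[m].mean(0))
```

```text
[ 0.48519651 -0.06512615  0.15587475] [ 3.14076083e+00 -8.50317226e-04 -2.59190748e+00] [-0.42013743  0.62445916  0.05283218] [0.05449634 0.04394066 0.04491897] [-2.02954173e-01 -2.08125459e-01  1.66934174e+00  2.60502789e-05
  1.68156561e+00 -2.32343246e+00] 0.08764025813645376
3154 0.0764726982436673
((485.7353515625, -63.9734001159668), 20.523740768432617) [483.86682 -65.17953]
358 [ 0.48462019 -0.0647437   0.09794307]
```

View pics/w3.png

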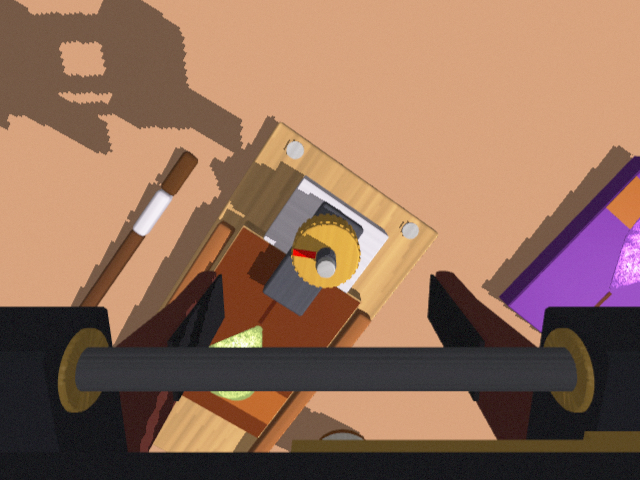

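Nut centred at (0.4848, −0.065) with its top at about z 0.0765, as it should be. Descending to z 0.0675 and gripping.

{"api": "servo_tool", "payload": {"steps": "-0.0003 0.0001 -0.04 0 0; -0.0003 0.0001 -0.07 0 0; -0.0003 0.0001 -0.0884 0 0; -0.0003 0.0001 -0.0884 0 0; -0.0003 0.0001 -0.0884 0 120; -0.0003 0.0001 -0.0884 0 255; -0.0003 0.0001 -0.0884 0 255; -0.0003 0.0001 -0.0884 0 255", "force": 45}}

```text
time_s: 8.5
eef_pos: [0.4844, -0.0651, 0.0684]
tool_rot: [-3.141, 0.001, -2.59]
contact_force: [-0.2, 0.4, 0.9]
grip_width: 0.0511
```

{"api": "servo_tool", "payload": {"steps": "0 0 0 0 255; 0 0 0 0 255; 0 0 0 0 255"}}

```text
time_s: 8.88
eef_pos: [0.4845, -0.0654, 0.0681]
tool_rot: [-3.141, 0.0, -2.591]
contact_force: [2.7, -2.6, -1.2]
grip_width: 0.0386
```

```bash
python3 -c "
from h import *
o=get_obs();print(o['eef_pos'],o['torque'],o['contact_force'],o['qpos'][5],o['grip_width'])"
```

```text
[ 0.48451703 -0.06539065  0.06807399] [-0.34012335 -0.22422106  0.03676322] [ 2.67443288 -2.56084436 -1.1897046 ] -2.3250842380593575 0.03856747046964584
```

Gripped (38.6 mm). Turning clockwise and following the 4 mm/turn sink.

{"api": "servo_tool", "payload": {"steps": "0 0 -0.0001 -0.18 255; 0 0 -0.0002 -0.36 255; 0 0 -0.0003 -0.54 255; 0 0 -0.0005 -0.72 255; 0 0 -0.0006 -0.9 255; 0 0 -0.0007 -1.08 255; 0 0 -0.0008 -1.26 255; 0 0 -0.0009 -1.44 255"}}

```text
time_s: 9.88
eef_pos: [0.4849, -0.0633, 0.0672]
tool_rot: [3.138, -0.002, 2.248]
contact_force: [4.3, 6.0, -0.8]
grip_width: 0.0385
```

```bash
python3 -c "
from h import *
o=get_obs();print(o['eef_pos'],o['tool_rot'],o['torque'],o['contact_force'],o['qpos'][5],o['grip_width'],o['effort'][5])"
```

```text
[ 0.48492827 -0.06330812  0.06718105] [ 3.13816922e+00 -1.52571579e-03  2.24802118e+00] [ 0.81419671 -0.6508552   0.02527192] [ 4.29304079  6.03214878 -0.84373717] -0.8792584345586845 0.03847032313056095 -1.8349334970116615
```

{"api": "servo_tool", "payload": {"steps": "0 0 -0.0001 -0.15 255; 0 0 -0.0002 -0.3 255; 0 0 -0.0003 -0.45 255"}}

```text
time_s: 10.25
eef_pos: [0.4856, -0.063, 0.0669]
tool_rot: [3.138, -0.003, 1.799]
contact_force: [7.0, 6.6, -2.5]
grip_width: 0.0383
```

```bash
echo "o=get_obs();print(*[np.round(o[k],3) for k in ('eef_pos','tool_rot','torque','contact_force')],o['qpos'][5],o['grip_width'],o['effort'][5])" > s.txt
cat > s.py <<'E'
from h import *
exec(open('s.txt').read())
E
python3 s.py
```

```text
[ 0.486 -0.063  0.067] [ 3.138e+00 -3.000e-03  1.799e+00] [ 0.876 -1.14   0.047] [ 7.032  6.643 -2.48 ] -0.4302183955452018 0.03831259993051185 -1.512557901442051
```

{"api": "servo_tool", "payload": {"steps": "0.0008 0.002 -0.0001 -0.1 255; 0.001 0.002 -0.0001 -0.2 255; 0.0012 0.002 -0.0002 -0.3 255"}}

```text
time_s: 10.62
eef_pos: [0.4863, -0.0603, 0.0668]
tool_rot: [3.14, -0.006, 1.503]
contact_force: [4.3, 10.6, 0.7]
grip_width: 0.0383
```

```bash
python3 s.py
```

```text
[ 0.486 -0.06   0.067] [ 3.14  -0.006  1.503] [ 1.976 -0.662  1.088] [ 4.269 10.647  0.697] -0.12896010443179162 0.03832586984317952 0.021404288127087057
```

The torque about z jumped from 0.05 to 1.09 N m, which is the slip limit: the nut is bottomed after about 2 rad. The pads have slid off-centre, so I'll open briefly, recentre and regrip before backing off exactly.

{"api": "servo_tool", "payload": {"steps": "0 0 0 0 80; 0 0 0 0 80; -0.0003 -0.0016 0 0 80; -0.0003 -0.0016 0 0 80; -0.0003 -0.0016 0 0 255; -0.0003 -0.0016 0 0 255; -0.0003 -0.0016 0 0 255; -0.0003 -0.0016 0 0 255"}}

```text
time_s: 11.62
eef_pos: [0.486, -0.0647, 0.0666]
tool_rot: [3.14, 0.0, 1.503]
contact_force: [5.2, -0.8, -2.8]
grip_width: 0.0382
```

```bash
python3 s.py
```

```text
[ 0.486 -0.065  0.067] [3.14  0.    1.503] [-0.089 -0.574 -0.065] [ 5.175 -0.784 -2.75 ] -0.13390455949991503 0.038223974323293684 -0.007551917515229434
```

Quick confirmation of the hard stop with a small clockwise turn.

{"api": "servo_tool", "payload": {"steps": "0 0 0 -0.04 255; 0 0 0 -0.08 255; 0 0 0 -0.08 255"}}

```text
time_s: 12.0
eef_pos: [0.4861, -0.0637, 0.0666]
tool_rot: [3.14, -0.002, 1.425]
contact_force: [5.2, 2.5, -2.3]
grip_width: 0.0385
```

```bash
python3 s.py
```

```text
[ 0.486 -0.064  0.067] [ 3.140e+00 -2.000e-03  1.425e+00] [ 0.471 -0.654  0.964] [ 5.157  2.478 -2.307] -0.055042834080173304 0.03853445387043307 1.0655250772833824
```

The hard stop is confirmed (0.96 N m). Next I unwind to find where the torque vanishes.

{"api": "servo_tool", "payload": {"steps": "0 0 0 0.03 255; 0 0 0 0.03 255"}}

```text
time_s: 12.25
eef_pos: [0.4861, -0.0637, 0.0666]
tool_rot: [3.14, -0.002, 1.454]
contact_force: [5.5, 3.4, -2.7]
grip_width: 0.0381
```

```bash
python3 s.py
```

```text
[ 0.486 -0.064  0.067] [ 3.140e+00 -2.000e-03  1.454e+00] [ 0.523 -0.645  0.127] [ 5.497  3.41  -2.674] -0.08431205387226028 0.0381412411983646 -0.056262376019731164
```

{"api": "servo_tool", "payload": {"steps": "0 0 0.0001 0.18 255; 0 0 0.0002 0.36 255; 0 0 0.0003 0.54 255; 0 0 0.0005 0.72 255; 0 0 0.0006 0.9 255; 0 0 0.0007 1.08 255; 0 0 0.0008 1.26 255; 0 0 0.0009 1.4 255"}}

```text
time_s: 13.25
eef_pos: [0.4851, -0.0643, 0.0675]
tool_rot: [3.141, -0.0, 2.858]
contact_force: [0.8, 0.1, -0.7]
grip_width: 0.0387
```

{"api": "servo_tool", "payload": {"steps": "0 0 0.0001 0.1 255; 0 0 0.0001 0.177 255; 0 0 0.0001 0.177 255; 0 0 0.0001 0.177 255"}}

```text
time_s: 13.75
eef_pos: [0.4851, -0.0645, 0.0676]
tool_rot: [3.141, -0.0, 3.029]
contact_force: [1.7, 0.6, -0.1]
grip_width: 0.0385
```

Run:
```python
exec(open('s.py').read())
o,c=snap('top','end'); im=cv2.imread('pics/end.png')[150:350,170:480]; cv2.imwrite('pics/endc.png',cv2.resize(im,(775,500),interpolation=cv2.INTER_CUBIC))
```

```text
[ 0.485 -0.064  0.068] [ 3.141 -0.     3.029] [ 0.039 -0.025  0.05 ] [ 1.668  0.62  -0.14 ] -1.659476910939347 0.03845132194492435 0.031275569926947355
```

View pics/endc.png

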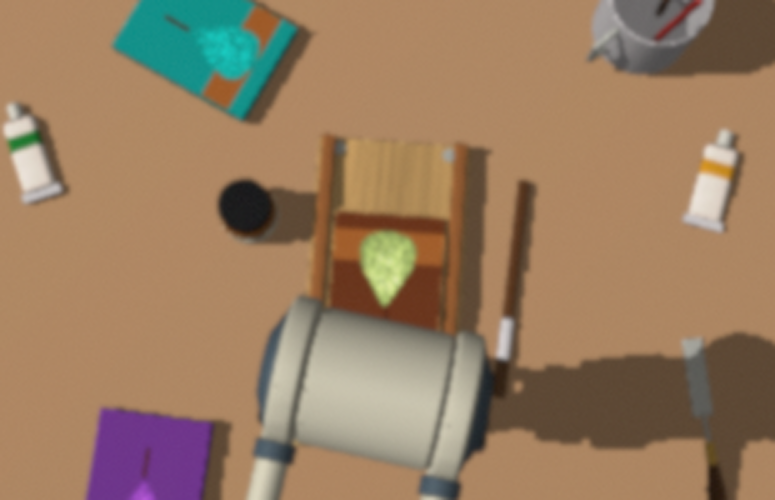

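The painting is up against the stop end, its trailing edge at crop (335,213)–(450,218), and all bystanders are in place. I'll check that edge numerically (it should be at holder x −80 mm), then hand in.

Run:
```python
from h import *
c=dict(np.load('pics/end.npz',allow_pickle=True)); th=3.0928; R=np.array([[np.cos(th),-np.sin(th)],[np.sin(th),np.cos(th)]])
ok=True
for x,y in [(337,213),(449,218)]:
    p=(onplane(c,170+x/2.5-.3,150+y/2.5-.3,.03)-[.5701,-.0693])@R; print(p); ok&=abs(p[0]+.08)<.005
if ok: print(close_job())
```

```text
[-0.07743536 -0.04674337]
[-0.07922695  0.0533171 ]
the job is handed in; nothing more can be done
None
```

I slid the painting home, bottomed the nut and backed it off a quarter turn. The job is handed in with the gripper still on the nut. It took about 14 s of the 67 s allowed.

- **Painting:** it slid at about 2.5 N and met the stop with a jump to 10 N, a little over the 7 N suggested; I backed off at once. In the last picture its trailing edge is at holder x −77 to −79 mm, against −80 expected, which is within the 2 mm calibration plus my pixel reading.
- **Screwing down:** the nut bottomed after about 2 rad. The torque rose from 0.05 to 1.09 N m and the fingers slipped slightly, so they drifted off-centre. I opened them, recentred and regripped. A second small clockwise turn confirmed the hard stop at 0.96 N m.
- **Backing off:** I counted the turn from the point where the torque vanished, at tool yaw about 1.46, to a final yaw of 3.029, which is 1.57 rad. The torque at the end is 0.05 N m, so I saw no sign of slip. I could not see the nut's red mark under the gripper, so the quarter turn rests on tool angle and torque alone.
- **Other items:** in the last picture the jar, brush and both tubes look unmoved. The palette knife does too, as far as it was in the frame.

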